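Square a soundhole rosette disc to the jig's alignment bar

ROBOT

A 6-joint arm with a two-finger parallel gripper is mounted at the origin on a cart in front of the work surface, level with it; the furniture and walls round the work are solid. World frame = base frame: x ahead of the robot, y to its left, z up, the work surface at z = 0. Lengths are in m, angles in rad, forces in N, time in s.
With the tool pointing down it reaches from about 0.3 to 0.775 m from the base axis. Payload 14.6 kg.
Tool frame: the origin (TCP) lies on the centre line of the jaws, within the pads' length; the fingertips stand 25 mm ahead of it and the grasp point (between the pads) lies 6 mm ahead of it (nose_length is the distance from the TCP to the fingertips, in m); x points along the fingers, y is the direction in which the jaws open and shut, and the axes are right-handed (so a half turn about x gives the same grasp; the last joint's range is limited). The gripper opens to 94 mm and grips with 3 to 60 N. Pads are 16 mm wide; open, the fingers measure 119 mm over their backs; the gripper's body (75 mm by 177 mm) begins 78 mm behind the grasp point.
Start: joints at [-1.402, 0.3, 1.521, -0, 1.321, -0.067], TCP at [0.128, -0.535, 0.23] pointing down, gripper open.
Joint ranges: [-3.03, 3.03], [-0.79, 2.21], [0.23, 2.52], [-1.04, 4.18], [0, 3.07], [-2.55, 2.55]. Speed limits (rad/s): [2.22, 2.22, 2.57, 3.14, 3.14, 3.14].

INTERFACE

Orientations are given as a unit quaternion [x, y, z, w].
In Python, from workcell import move_to, line_to, movej, command_gripper, sleep, solve_ik, observe, grab_frame, camera_model, PlanningError, close_job, recognise, regions_of, tip_of, nose_length gives the robot as it stands. Calls block until the motion is done:
- move_to(position, orientation): joint-space move of the TCP to a pose.
- line_to(position, max_speed=0.15, attitude=None): straight line of the TCP; attitude=None keeps the orientation; max_speed is the mean speed in m/s.
- movej(angles): joint-space move.
- command_gripper(opening, grip_force=None): finger opening in m; grip_force is the grip in N (None keeps the last); returns when the fingers have stopped.
- sleep(seconds).
- solve_ik(position, orientation): joint angles nearest the present ones, or None.
- observe(): the state.
- grab_frame(name): name is "side" or "top" or "wrist"; returns (picture, depth): 400x640x3 uint8, red, green, blue; 400x640 float32, m along the optical axis (not along the pixel's ray), 0 where there is no reading.
- camera_model(name): a dict with "fx", "fy", "cx", "cy" (pixels), "R" (3x3) and "t" (3): a world point X has camera coordinates R X + t. Camera axes: x right, y down, z forward; pixel columns grow to the right and rows downward; lengths in m; the calibration is good to about 2 mm. A picture is of the moment at which its call begins: read the wrist's pose just before it. camera_model takes no time and is no camera call; for the wrist camera it gives the pose at the moment of the call.
A pose or a line that the arm cannot do raises PlanningError and nothing moves.
- close_job(): hands the job in, once; it reports no verdict.
Trained networks look in the newest picture that a camera, given by its name, has taken for a name from the list of things; names that differ only in an ending like _2 or _b are one class to them, and where a whole thing is asked for, a point or a joint stands for the part that bears it (a point fixed in the world has none). Each returns a list of dicts, best first, with "score" (0 to 1); they miss things now and then, are a little off and sometimes report something else, mostly with a low value. They report only what shows in the picture. A call takes as long as a camera call.
- recognise(camera, thing): "bbox" ([left, top, width, height] in pixels, round what is visible of it).
- regions_of(camera, thing): "mask" (400x640 bool, what is visible of it) and "bbox" ([left, top, width, height] in pixels, round what is visible of it).
- tip_of(camera, thing): "centre" ([column, row] in pixels: a listed point, or the origin of a listed thing).
The state is a dict: "clock": time; "joint_positions": joint angles; "qvel": joint speeds; "effort": joint torques, N m; "ee_pos": TCP position; "tool_rot": TCP orientation; "force": force on the tool from outside, world axes, zero at the start; "moment": the same for the moment, N m; "width": finger opening in m.
Only numpy, scipy, OpenCV 4.12 (cv2) and the standard library are available. Lean on these libraries where they do the work, as an engineer would, in place of code of your own. Each camera call takes 0.05 s, during which the arm holds its last target. There are 200 camera calls.

TASK

On the rosette jig, turn the wooden disc that has one flat cut on its rim until the spring-loaded steel bar lies flush against that flat, and leave it there. Leave the fully round spare disc on its own board as it is.

Things in the scene. Friction and masses are not known exactly. Their poses are not given: they have to be found in the camera images.
- flat_disc: waxed wooden disc, 110 mm across, 18 thick, 0.35 kg, dark rings on top, ONE straight flat (71 mm long, 42 from centre) on its rim; turns on a captive spindle of the jig, cannot lift off. Origin: centre of its underside, 20 mm above bench; +x to the flat, z up. To turn it: round peg, 16 across, 36 tall, stands on its top at x=-40, y=0 mm (1 to 3 N there). Starts 60 to 180 deg off, either way.
- jig: fixed pale board 180x130x20 mm. Origin: on the disc's axis, at bench height; z up; +x from disc to steel alignment bar (90x14 mm, across x, top 36 above bench, in front of a dark block, top 38), away from the robot within 12 deg. Board spans x -65..115, y -65..65 mm. Done: disc's +x along jig's +x, peg at x=-40, y=0 mm.
- align_bar (a joint): slide of the steel bar (m), growing towards the disc; a spring presses it on the rim with about 4 N. About 0 on the round rim, 0.013 when flush on the flat; it comes forward over the last 40 degrees of the turn and draws the disc in by itself over about the last 20.
- round_disc_peg (a point): on the peg of the spare disc, 20 mm above that disc's top. The spare has the same wood, size, rings and peg, but a fully round rim; it turns on a square board 120x120 mm without a bar, left or right of the jig. Not to be turned or moved.

How it is judged:
At the end, for the whole second after the job is handed in: The disc is at rest with its flat facing the bar and parallel to it within 11 degrees, and the bar has come forward onto the flat (align_bar between 0.0065 and 0.017 m) (value of joint align_bar between 0.0065 and 0.017 m and angle between the x axis of flat_disc and the x axis of jig, either way round below 0.2 rad and angular speed of flat_disc below 0.15 rad/s); the robot touches nothing.
It fails at once if the round spare disc is turned or moved (its peg shifted by more than 15 mm) (distance of round_disc_peg from where it was at the start of the episode above 0.015 m).
It also fails if it takes over 38 s, if anything falls off the work surface, if the arm or the gripper's body presses on something with over 40 N, if the wrist force passes 120 N, or if a joint passes its speed limit or range.

## Working session

There is one attempt and no reset: what is moved stays moved. The work goes in short steps, each a Python script; the robot and the scene stay as the last script left them, time stands still between calls to the robot, and variables do not carry over. Pictures are saved under pics/ and viewed, about 8 in all and at most 12, crops included, and the job is handed in when it is done.

```bash
mkdir -p pics; cat > h.py <<'E'
import numpy as np, cv2
from workcell import *
def back(cam,uv,depth=None,z=None):
    m=camera_model(cam);R=np.array(m["R"]);t=np.array(m["t"])
    d=np.array([(uv[0]-m["cx"])/m["fx"],(uv[1]-m["cy"])/m["fy"],1.])
    o=-R.T@t;w=R.T@d
    s=depth if z is None else (z-o[2])/w[2]
    return o+s*w
def proj(cam,X):
    m=camera_model(cam);p=np.array(m["R"])@X+m["t"]
    return np.array([m["fx"]*p[0]/p[2]+m["cx"],m["fy"]*p[1]/p[2]+m["cy"]])
E
python3 - <<'E'
from h import *
for c in ["top","side"]:
    im,d=grab_frame(c); cv2.imwrite(f"pics/{c}0.png",im[:,:,::-1])
    for n in ["flat_disc","jig","align_bar","round_disc_peg"]:
        for r in tip_of(c,n)[:2]:
            u=r["centre"]; print(c,n,round(r["score"],2),np.round(u,1),[np.round(back(c,u,z=z),3)[:2] for z in (0.02,0.038,0.058)])
        for r in regions_of(c,n)[:2]: print("  reg",r["score"],r["bbox"])
s=observe();print(s["clock"],s["tool_rot"],nose_length)
E
```

```text
top flat_disc 0.9 [390.4 210.3] [array([ 0.518, -0.049]), array([ 0.517, -0.047]), array([ 0.517, -0.045])]
  reg 0.84 [364.1, 181.1, 60.6, 60.7]
top jig 0.82 [389.  210.6] [array([ 0.517, -0.047]), array([ 0.517, -0.045]), array([ 0.516, -0.043])]Traceback (most recent call last):
  File "<stdin>", line 5, in <module>
ValueError: it knows: flat_disc, jig, round_disc_peg
```

View pics/top0.png

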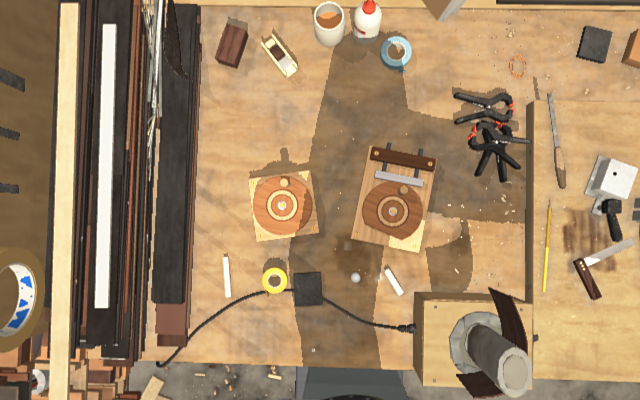

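The top view shows the jig disc at about (392,210), with its peg near (403,189) by the bar. The spare is at (282,205).

```bash
python3 - <<'E'
from h import *
im,d=grab_frame("top")
def pts(c,d,lo,hi):
    m=camera_model(c);v,u=np.nonzero(d>0);z=d[v,u]
    P=np.stack([(u-m["cx"])/m["fx"]*z,(v-m["cy"])/m["fy"]*z,z],1)
    P=(P-m["t"])@np.array(m["R"]); return P,u,v
P,u,v=pts("top",d,0,1)
box=(u>340)&(u<445)&(v>140)&(v<255)
for lo,hi in((.012,.026),(.030,.044),(.055,.09)):
    k=box&(P[:,2]>lo)&(P[:,2]<hi);print(lo,k.sum(),P[k].mean(0).round(4),np.c_[u[k],v[k]].mean(0).round(1))
k=box&(P[:,2]>.055)&(P[:,2]<.09);print(P[k].round(3)[:40])
r=regions_of("top","jig")[0];
k2=P[(r["mask"][v,u])&(P[:,2]>.01)&(P[:,2]<.03)]
print("jig rect",cv2.minAreaRect(k2[:,:2].astype(np.float32)))
print(tip_of("top","round_disc_peg")[:2])
img=cv2.resize(im[140:260,240:450],None,fx=3.8,fy=3.8,interpolation=cv2.INTER_CUBIC);cv2.imwrite("pics/topc.png",img[:,:,::-1])
im,d=grab_frame("side");cv2.imwrite("pics/side0.png",im[:,:,::-1])
for n in ["flat_disc","jig","round_disc_peg"]:
    for r in tip_of("side",n)[:1]:
        u=r["centre"]; print(n,round(r["score"],2),np.round(u,1),[np.round(back("side",u,z=z),3)[:2] for z in (0.0,0.02,0.058)])
s=observe();print(s["clock"],s["tool_rot"],nose_length)
E
```

```text
0.012 2627 [ 0.5276 -0.0493  0.0208] [390.5 205.2]
0.03 3929 [ 0.5472 -0.0568  0.0389] [395.9 194.2]
0.055 72 [ 0.5522 -0.0646  0.073 ] [402.8 190.2]
[[ 0.56  -0.063  0.073]
 [ 0.559 -0.064  0.076]
 [ 0.559 -0.066  0.077]
 [ 0.56  -0.068  0.073]
 [ 0.558 -0.061  0.066]
 [ 0.558 -0.061  0.074]
 [ 0.557 -0.063  0.078]
 [ 0.558 -0.065  0.076]
 [ 0.558 -0.066  0.077]
 [ 0.558 -0.068  0.075]
 [ 0.558 -0.07   0.073]
 [ 0.557 -0.06   0.058]
 [ 0.556 -0.06   0.074]
 [ 0.556 -0.061  0.074]
 [ 0.556 -0.063  0.075]
 [ 0.556 -0.065  0.073]
 [ 0.556 -0.066  0.077]
 [ 0.556 -0.068  0.076]
 [ 0.556 -0.07   0.076]
 [ 0.556 -0.071  0.076]
 [ 0.554 -0.058  0.071]
 [ 0.554 -0.059  0.076]
 [ 0.554 -0.061  0.078]
 [ 0.554 -0.063  0.075]
 [ 0.554 -0.065  0.076]
 [ 0.554 -0.066  0.075]
 [ 0.554 -0.068  0.074]
 [ 0.554 -0.07   0.072]
 [ 0.554 -0.072  0.075]
 [ 0.553 -0.058  0.058]
 [ 0.552 -0.058  0.072]
 [ 0.552 -0.06   0.074]
 [ 0.552 -0.061  0.075]
 [ 0.552 -0.063  0.075]
 [ 0.552 -0.065  0.074]
 [ 0.552 -0.066  0.078]
 [ 0.553 -0.068  0.074]
 [ 0.553 -0.07   0.073]
 [ 0.553 -0.072  0.075]
 [ 0.552 -0.058  0.057]]
jig rect ((0.5441636443138123, -0.05608484894037247), (0.13040758669376373, 0.18800519406795502), 79.77511596679688)
[{'centre': [285.2, 184.3], 'score': 0.79}]
flat_disc 0.73 [366.8 192.2] [array([ 0.528, -0.075]), array([ 0.515, -0.053]), array([ 0.491, -0.012])]
jig 0.98 [364.3 202.2] [array([ 0.512, -0.041]), array([ 0.5 , -0.02]), array([0.477, 0.019])]
round_disc_peg 0.76 [292.8 217.4] [array([0.61 , 0.096]), array([0.595, 0.112]), array([0.566, 0.143])]
0.6 [-0.70219122 -0.08317151  0.70220759 -0.08315339] 0.025
```

View pics/topc.png

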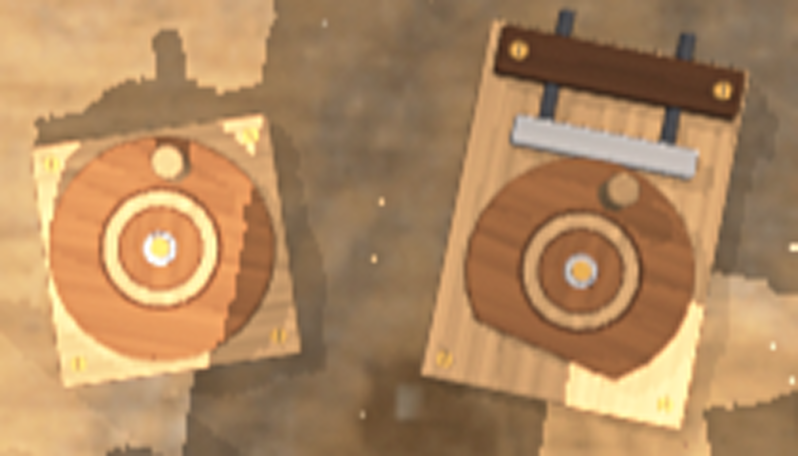

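View pics/side0.png

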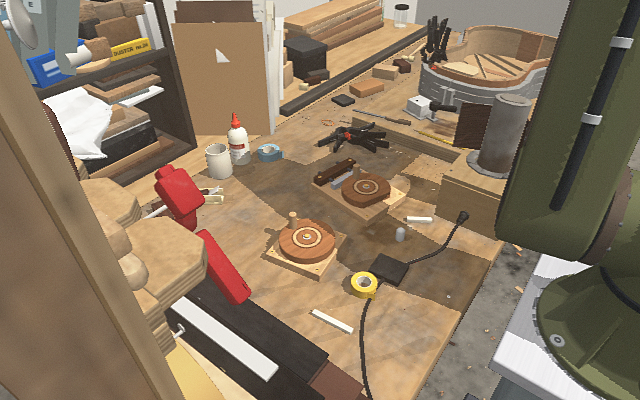

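The crop shows the flat facing the lower left and the peg by the bar. The peg bears −20° from the disc centre at about (0.516,−0.051), radius 41 mm (40 given). The jig yaw is about −10°. So the peg has to go about 170° clockwise, on the −y side away from the spare. Next I'll check obstacle heights on the way and whether IK solves.

```bash
cat >> h.py <<'E'
from scipy.spatial.transform import Rotation as Ro
C=np.array([0.516,-0.051]); YAW=np.deg2rad(-10.2)
def att(phi,flip):
    x=np.array([0,0,-1.]);s=-1 if flip else 1
    y=s*np.array([-np.sin(phi),np.cos(phi),0]);return Ro.from_matrix(np.c_[x,y,np.cross(x,y)]).as_quat()
def pos(phi,z,r=.04): return np.array([C[0]+r*np.cos(phi),C[1]+r*np.sin(phi),z])
E
python3 - <<'E'
from h import *
im,d=grab_frame("top");m=camera_model("top")
v,u=np.nonzero(d>0);z=d[v,u]
P=np.stack([(u-m["cx"])/m["fx"]*z,(v-m["cy"])/m["fy"]*z,z],1);P=(P-m["t"])@np.array(m["R"])
print("C hub",back("top",(392.6,211.05),z=.038))
for y0 in np.arange(-.6,.1,.1):
    print(round(y0,1),[round(float(P[k][:,2].max()),2) if (k:=(P[:,0]>x)&(P[:,0]<x+.1)&(P[:,1]>y0)&(P[:,1]<y0+.1)).any() else None for x in np.arange(.1,.8,.1)])
for f in (0,1):
    for a in (-20.4,-60,-110,-150,-195):
        q=solve_ik(pos(np.deg2rad(a),.073),att(np.deg2rad(a),f));print(f,a,None if q is None else np.round(q,2))
q=solve_ik(pos(np.deg2rad(-20),.2),att(np.deg2rad(-20),0));print(q)
E
```

```text
C hub [ 0.51602498 -0.05141683  0.038     ]
-0.6 [None, None, None, None, None, None, 0.01]
-0.5 [None, 0.05, 0.06, 0.1, 0.1, 0.08, 0.05]
-0.4 [None, 0.07, 0.07, 0.06, 0.06, 0.06, 0.05]
-0.3 [None, 0.26, 0.26, 0.01, 0.05, 0.07, 0.02]
-0.2 [-0.16, 0.26, 0.26, 0.04, 0.04, 0.07, 0.02]
-0.1 [-0.15, 0.2, 0.11, 0.04, 0.08, 0.04, 0.03]
-0.0 [-0.14, 0.2, 0.03, 0.04, 0.04, 0.01, 0.01]
0 -20.4 [-0.18  0.49  1.65 -0.    1.   -1.4 ]
0 -60 [-0.23  0.47  1.69 -0.    0.99 -0.75]
0 -110 [-0.25  0.41  1.78 -0.    0.95  0.1 ]
0 -150 [-0.22  0.36  1.85 -0.    0.93  0.83]
0 -195 [-0.16  0.35  1.87 -0.    0.93  1.67]
1 -20.4 [-0.18  0.49  1.65 -0.    1.    1.74]
1 -60 [-0.23  0.47  1.69 -0.    0.99  2.39]
1 -110 None
1 -150 [-0.22  0.36  1.85 -0.    0.93 -2.32]
1 -195 [-0.16  0.35  1.87 -0.    0.93 -1.47]
[-1.82026713e-01  3.42175013e-01  1.53791730e+00 -4.44089210e-16
  1.26150034e+00 -1.40375719e+00]
```

```bash
python3 - <<'E'
from h import *
p=observe()["ee_pos"]
line_to([p[0],p[1],.34],max_speed=.3)
a=np.deg2rad(-20.4)
move_to(pos(a,.34),att(a,0)); command_gripper(.026)
line_to(pos(a,.15),max_speed=.25)
s=observe();print(s["clock"],s["ee_pos"],s["force"],s["width"])
im,d=grab_frame("wrist");
m=camera_model("wrist");v,u=np.nonzero(d>0);z=d[v,u]
P=np.stack([(u-m["cx"])/m["fx"]*z,(v-m["cy"])/m["fy"]*z,z],1);P=(P-m["t"])@np.array(m["R"])
k=(abs(P[:,2]-.074)<.005)&(np.hypot(*(P[:,:2]-pos(a,0)[:2]).T)<.02);print("peg top",k.sum(),P[k].mean(0) if k.any() else 0, np.ptp(P[k],0) if k.any() else 0)
print("C px",proj("wrist",np.r_[C,.038]),"peg px",proj("wrist",pos(a,.074)))
cv2.imwrite("pics/w1.png",im[:,:,::-1])
E
```

```text
5.4583 [ 0.55406005 -0.06505207  0.15129992] [-0.15170194  0.81261274  0.81106241] 0.025991999580718943
peg top 258 [ 0.55322376 -0.06486478  0.07413258] [0.01566741 0.01513877 0.00716896]
C px [316.5075092  163.94690056] peg px [316.43894537 215.05000945]
```

View pics/w1.png

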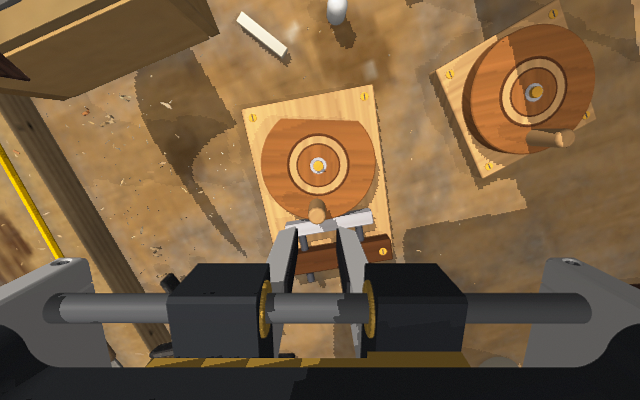

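The wrist view has the hub at (318,165) and the peg at (317,212), both where predicted, with the jaws lined up either side of the peg. Next I'll lower and run the arc.

```bash
python3 - <<'E'
from h import *
a=np.deg2rad(-20.4)
line_to(pos(a,.073),max_speed=.12); command_gripper(.020)
s=observe();print(s["clock"],s["ee_pos"],s["force"].round(1) if hasattr(s["force"],"round") else s["force"],s["width"])
f0=np.array(s["force"])
for g in np.linspace(-20.4,-192,19)[1:]:
    b=np.deg2rad(g); line_to(pos(b,.073),max_speed=.06,attitude=att(b,0))
    s=observe();f=np.array(s["force"])-f0;print(round(g),round(s["clock"],2),f.round(1))
    if np.linalg.norm(f)>25 or s["clock"]>30: print("STOP");break
E
```

```text
6.6417 [ 0.55360962 -0.06498382  0.07333865] [-0.4  0.2 -0.4] 0.019793148378440074
-30 6.96 [0.5 0.3 0.8]
-39 7.28 [ 0.2  0.2 -0.2]
-49 7.59 [0.7 0.6 0.4]
-59 7.91 [ 0.5 -0.1  0.2]
-68 8.22 [0.6 0.1 0.5]
-78 8.54 [ 0.4 -0.2 -0.1]
-87 8.86 [ 0.8  0.2 -0.2]
-97 9.18 [-0.7 -0.9  1. ]
-106 9.49 [ 0.8 -0.4 -0.1]
-116 9.81 [1.5 0.5 0.8]
-125 10.12 [ 0.2  0.2 -0.1]
-135 10.44 [ 1.  -0.7  0.8]
-144 10.76 [0.9 0.1 0.2]
-154 11.07 [ 0.8 -0.6  1.7]
-163 11.39 [0.8 2.8 0.4]
-173 11.71 [1.5 2.3 0. ]
-182 12.03 [ 0.9  3.4 -1.1]
-192 12.34 [ 1.  -0.1 -0.1]
```

```bash
python3 - <<'E'
from h import *
command_gripper(.032)
b=np.deg2rad(-190.2)
line_to(pos(b,.073),max_speed=.06,attitude=att(b,0))
line_to(pos(b,.20),max_speed=.15)
im,d=grab_frame("wrist");print(observe()["clock"])
m=camera_model("wrist");v,u=np.nonzero(d>0);z=d[v,u]
P=np.stack([(u-m["cx"])/m["fx"]*z,(v-m["cy"])/m["fy"]*z,z],1);P=(P-m["t"])@np.array(m["R"])
k=(abs(P[:,2]-.074)<.005)&(np.hypot(*(P[:,:2]-C).T)<.06)
c=P[k].mean(0);r=c[:2]-C;print("peg",c,np.hypot(*r),np.rad2deg(np.arctan2(r[1],r[0])),"want 169.8")
cv2.imwrite("pics/w2.png",im[:,:,::-1])
# back off towards robot/up so that the top camera sees
line_to(pos(b,.33),max_speed=.3)
j=list(observe()["joint_positions"]);j[0]-=.9;movej(j)
im,d=grab_frame("top");cv2.imwrite("pics/top2.png",cv2.resize(im[130:260,230:450],None,fx=3.6,fy=3.6,interpolation=cv2.INTER_CUBIC)[:,:,::-1])
m=camera_model("top");v,u=np.nonzero(d>0);z=d[v,u]
P=np.stack([(u-m["cx"])/m["fx"]*z,(v-m["cy"])/m["fy"]*z,z],1);P=(P-m["t"])@np.array(m["R"])
k=(abs(P[:,2]-.074)<.006)&(np.hypot(*(P[:,:2]-C).T)<.06)
c=P[k].mean(0);r=c[:2]-C;print("peg top cam",c,np.hypot(*r),np.rad2deg(np.arctan2(r[1],r[0])))
print(tip_of("top","round_disc_peg")[:1],"was 285.2 184.3",observe()["clock"])
E
```

```text
14.0667
peg [ 0.47876151 -0.04306952  0.07359616] 0.03807358012322853 167.9776373361514 want 169.8
peg top cam [ 0.47642084 -0.04324836  0.07476511] 0.04033109938184152 168.9187911795818
[{'centre': [286.6, 182.6], 'score': 0.56}] was 285.2 184.3 16.2917
```

View pics/top2.png

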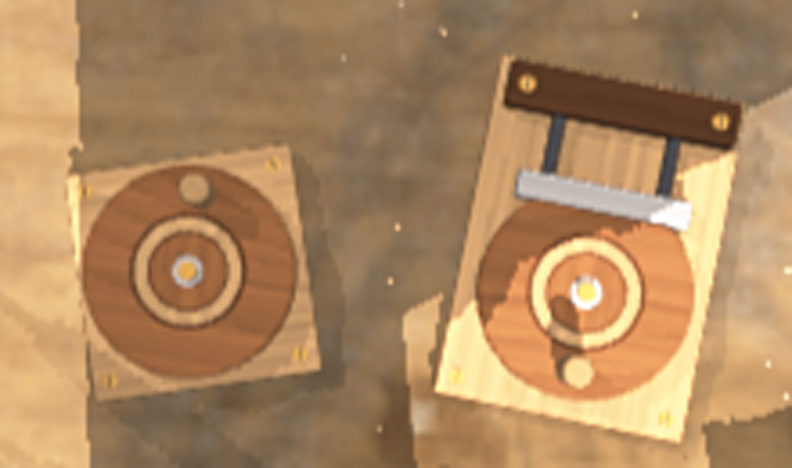

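View pics/w2.png

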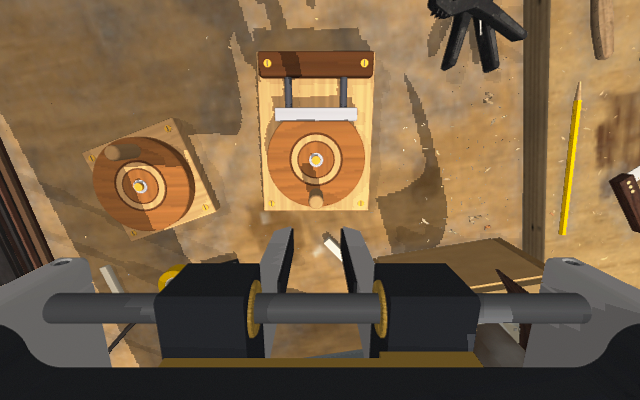

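Both views show the bar flush on the flat: its lower edge lies along the disc's cut at (316,120) in the wrist view, and the rods are longer than before. The peg is opposite at (316,202), and the spare's peg hasn't moved. I'll hand in.

```bash
python3 - <<'E'
from h import *
s=observe();print(s["clock"],s["ee_pos"],s["force"]);close_job()
E
```

```text
16.2917 [ 0.26249626 -0.40005626  0.32914007] [ 0.03508992  0.64949266 -0.18099253]
the job is handed in; nothing more can be done
```

I turned the disc with the flat about 170° clockwise, and the steel bar now lies flush against the flat. To turn it, I held the peg loosely between the fingers and moved it round in an arc, then lifted off. I handed the job in at 16.3 s of the 38 s allowed.

- **Disc angle:** the peg is at 168° by the wrist camera and 169° by the top camera, against a target of 169.8°. That is within 2°, and the limit is 11°.
- **Bar:** both pictures show it forward and parallel on the flat. I judged this by eye; I did not measure the bar's slide as a number.
- **Forces:** the side load while turning stayed under about 4 N. At hand-in the arm was well clear, touching nothing.
- **Spare disc:** the arm never came near it, and it looks unchanged in the pictures. The network's point on its peg moved about 2 pixels (roughly 4 mm) between readings; the second had a low score (0.56), so I took the shift as noise.

No check failed.

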